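# Hang the two-ended canister to find its full end, and stand it full end down in the caddy

## Robot

A 6-joint arm with a two-finger parallel gripper is mounted at the origin on a cart in front of the work surface, level with it; the furniture and walls round the work are solid. World frame = base frame: x ahead of the robot, y to its left, z up, the work surface at z = 0. Lengths are in mm, angles in rad, forces in N, time in s.
With the tool pointing down it reaches from about 325 to 925 mm from the base axis. Payload 3.1 kg.
Tool frame: the origin (TCP) lies at the very end of the fingers, on their centre line; the grasp point (between the pads) lies 19 mm behind it; z points along the fingers, y is the line along which they close (so a half turn about z gives the same grasp; the last joint's range is limited). The gripper opens to 85 mm and grips with 20 to 120 N. Pads are 22 mm wide; open, the fingers measure 114 mm over their backs; the gripper's body (76 mm by 85 mm) begins 54 mm behind the grasp point. The pads swing forward as they close: fully open they stand 13 mm farther back than shut.
Start: joints at [-1.425, 0.217, 1.613, -0, 1.311, -0.112], TCP at [159.367, -604.352, 231.3] pointing down, gripper open.
Joint ranges: [-2.75, 2.75], [-0.78, 2.1], [0.31, 2.55], [-1.13, 4.27], [0.13, 2.63], [-2.58, 2.58]. Speed limits (rad/s): [2.79, 2.79, 3.14, 3.14, 3.14, 3.14].

## Interface

Orientations are given as a rotation vector (axis times angle).
In Python, from bench import * gives the robot as it stands.
- The arm moves only by the tool jog_arm, never from a script. Its argument "targets" is a list of rows, each a list of 2 entries, a list of its own where there are three numbers: the shift along the tool's x, y, z in mm, then the turn, a rotation vector about the tool's x, y, z in rad. In form: [[[tx, ty, tz], [ax, ay, az]], ...]. A call has 1 to 5 rows; each row shifts and turns the commanded pose from where the row before left it, along the tool's axes as they then stand; what a row does not reach is not made up. A row lasts 1/12 s, in which the tool goes at most 41.7 mm and 7.16 degrees, less where a joint would pass 70% of its speed; a pose out of reach is approached as far as the arm can. A call with a gripper value outside its range is refused whole. "jaw" is the gripper command: -1 is shut, 1 is fully open, values between are in proportion, set as the call begins (left out, the last holds). The fingers move at their own pace and stop on an object; "squeeze" is the grip in N (left out, the last holds). Time passes only in rows, so rows that do not move let the fingers close. It gives the time, the measured TCP pose, the force, the opening and the grip force at its end, in the units of the state.
- sense(): the state, without advancing time (a new reading comes with each control period).
- read_camera(name): name is "scene" or "top" or "wrist"; returns (picture, depth): 384x512x3 uint8, red, green, blue; 384x512 float32, mm along the optical axis (not along the pixel's ray), 0 where there is no reading.
- camera_info(name): a dict with "fx", "fy", "cx", "cy" (pixels), "camera_from_world" (4x4, takes a point from world to camera coordinates); the wrist camera has in their place "T_tool_cam" (4x4, takes a point from camera to tool coordinates, whose origin is the TCP and whose axes are the flange's). Camera axes: x right, y down, z forward; pixel columns grow to the right and rows downward; lengths in mm; the calibration is good to about 2 mm. A picture is of the moment at which its call begins: read the wrist's pose just before it. camera_info takes no time and is no camera call.
- finish_job(): hands the job in; it is judged then, once.
The state is a dict: "time_s": time; "qpos": joint angles; "joint_velocities": joint speeds; "joint_efforts": joint torques, N m; "position": TCP position; "eef_rot": TCP orientation; "force": force on the tool from outside, world axes, zero at the start; "moment": the same for the moment, N m; "width": finger opening in mm; "finger_force": force on a finger pad.
Only numpy, scipy, OpenCV 4.12 (cv2) and the standard library are available. Lean on these libraries where they do the work, as an engineer would, in place of code of your own. Each camera call takes 0.05 s, during which the arm holds its last target. There are 200 camera calls.

## Task

The green two-ended spice canister is lying on the table; one half is full and the other empty, and it cannot be seen which. Lift it by the wooden grip of its swinging handle so that the heavy full end drops and it hangs straight, then stand it full end down in the empty bay of the wooden caddy: lower it gently and let go of the grip only once it stands on the bay's floor. Leave the jar in the other bay standing where it is.

Things in the scene. Friction and masses are not known exactly. Their poses are not given: they have to be found in the camera images.
- canister_mid (a point): Mid-length point, on the axis, of the canister: a green square bar with aluminium ends, 96 mm long, 40 x 40 mm, 0.2-0.4 kg, lying flat (point 20 mm above the table). x runs along its length: one end, it cannot be seen which, is full and heavy. y is the axis of the handle's hinge, through this point. Lifted by the handle it swings freely until the full end hangs straight down.
- handle (a point): Centre of the wooden grip of the canister's swinging wire handle: a flat tab 14 mm thick (its x), 32 mm wide (y, along the hinge), 42 mm tall (z). It is 88 mm from the hinge; the tab spans 66 to 108 mm from it; the wire reaches 30 mm either side of the canister's middle. At first it stands up from the lying canister, leaning 0.1 rad at most; light friction holds it.
- bay (a point): Centre of the floor of the empty bay, 6 mm above the table. The wooden caddy is a fixed tray, 84 x 162 mm, 36 mm high, with two bays side by side along its y, each 72 x 72 mm inside (sides along x and y), walls 6 mm thick rising 30 mm above the bay floor. z is up; +y points to the other bay, its centre 78 mm away.
- jar: Spice jar with a yellow cap, 45 mm wide and 100 mm high, standing loose in the caddy's other bay; the origin is the centre of its underside, z up.
Things that resemble listed ones, but are neither listed nor needed, are in the scene too. Of the things that look like the part that bears canister_mid, the larger one is meant.

How it is judged (in metres and radians):
On the way, in this order (a step that is already met when the one before it is completed fails the run):
1. The canister is lifted and hangs upright from its handle, full end down, well clear of the table (height (world z) of canister_mid above 0.075 m and angle between canister_mid's own x axis and vertical below 0.3 rad), for 0.2 s.
2. It stands on the floor of the empty bay (within 6 mm of its full depth) while the fingers still hold the handle (horizontal distance between canister_mid and bay below 0.024 m and z of canister_mid in the frame of bay below 0.054 m and contact force between the fingers and canister above 0.5 N), for 0.1 s.
At the end, for the whole second after the job is handed in: The canister stands at rest in the empty bay, its middle within 24 mm of the bay's centre (seen from above) and 42 to 54 mm above the bay's floor, upright within 10 degrees with the full end down; the jar still stands upright in its own bay, within 30 mm of where it was (horizontal distance between canister_mid and bay below 0.024 m and z of canister_mid in the frame of bay between 0.042 and 0.054 m and angle between canister_mid's own x axis and vertical below 0.175 rad and linear speed of canister below 0.03 m/s and distance of jar from where it was at the start of the episode below 0.03 m and angle between jar's own z axis and vertical below 0.175 rad); the robot touches nothing.
It fails at once if The jar in the caddy is pushed over or out of its place (distance of jar from where it was at the start of the episode above 0.04 m or angle between jar's own z axis and vertical above 0.4 rad).
It also fails if it takes over 51 s, if anything falls off the work surface, if the arm or the gripper's body presses on something with over 40 N, if the wrist force passes 120 N, or if a joint passes its speed limit or range.

## Working session

There is one attempt and no reset: what is moved stays moved. The work goes in short steps, Python scripts to look and compute and a tool call to move; the robot and the scene stay as the last step left them, time stands still between calls to the robot, and variables do not carry over. Pictures are saved under pics/ and viewed, at most 10 in all, crops included, and the job is handed in when it is done.

Besides the shell and the picture viewer there is one more tool, called after "Emit:" as name(argument=value, ...) on one line, values as JSON. jog_arm: Moves the arm, as the interface text tells. Its arguments: {"type":"object","properties":{"targets":{"type":"array"},"jaw":{"type":"number"},"squeeze":{"type":"number"}},"required":["targets"]}

```bash
mkdir -p pics; cat > h.py <<'E'
from bench import *
import numpy as np, cv2
from scipy.spatial.transform import Rotation as R
def shot(n):
    s=sense(); p,d=read_camera(n); c=camera_info(n)
    if n=="wrist":
        T=np.eye(4);T[:3,:3]=R.from_rotvec(s["eef_rot"]).as_matrix();T[:3,3]=s["position"]
        W=T@np.array(c["T_tool_cam"])
    else: W=np.linalg.inv(np.array(c["camera_from_world"]))
    np.savez(n+".npz",p=p,d=d,W=W,k=[c["fx"],c["fy"],c["cx"],c["cy"]])
    return p,d
def load(n): return np.load(n+".npz")
def cloud(z):
    fx,fy,cx,cy=z["k"];d=z["d"];v,u=np.mgrid[:d.shape[0],:d.shape[1]]
    P=np.stack([(u-cx)/fx*d,(v-cy)/fy*d,d],-1)
    return P@z["W"][:3,:3].T+z["W"][:3,3]
E
python3 - <<'E'
from h import *
a,_=shot("scene");b,_=shot("top")
cv2.imwrite("pics/top.png",cv2.resize(b[:,:,::-1],(800,600)));cv2.imwrite("pics/scene.png",cv2.resize(a[:,:,::-1],(800,600)))
s=sense();print(s)
E
```

```text
{'time_s': 0.1, 'qpos': array([-1.42517205e+00,  2.17683475e-01,  1.61480568e+00,  1.29521117e-06,
        1.31130645e+00, -1.12195631e-01]), 'joint_velocities': array([ 0.00051499, -0.00137785, -0.00243133, -0.00038138,  0.00140511,
       -0.00055175]), 'joint_efforts': array([-4.26063079e-04, -3.98072827e+01, -3.04969883e+01, -1.15212329e-04,
        4.24839600e-03, -1.84260978e-05]), 'position': array([ 159.27328301, -603.59038696,  230.07918633]), 'eef_rot': array([-3.11334132e+00, -4.03578158e-01,  5.58307432e-05]), 'force': array([-0.13226356,  0.04607022, -0.57661099]), 'moment': array([-0.06261149, -0.03361668, -0.0274957 ]), 'finger_force': 0.0, 'width': 85.52021610250783}
```

View pics/top.png

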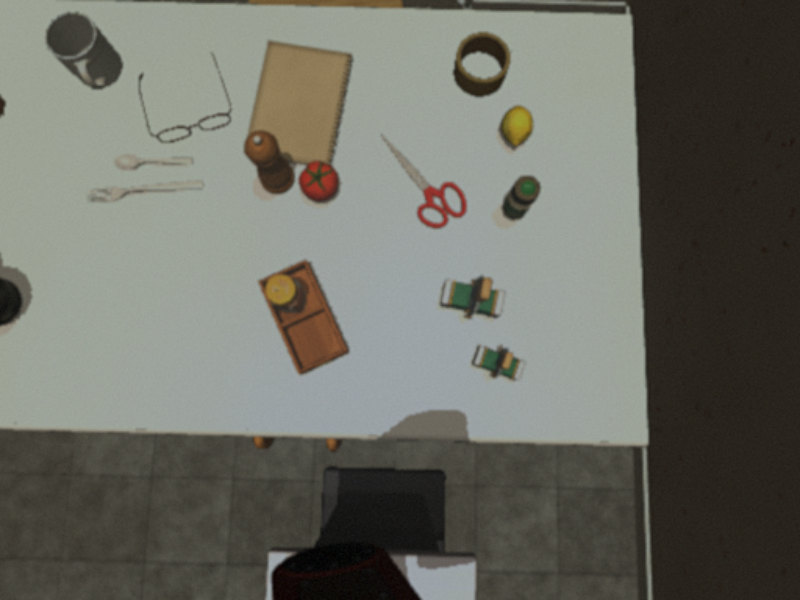

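View pics/scene.png

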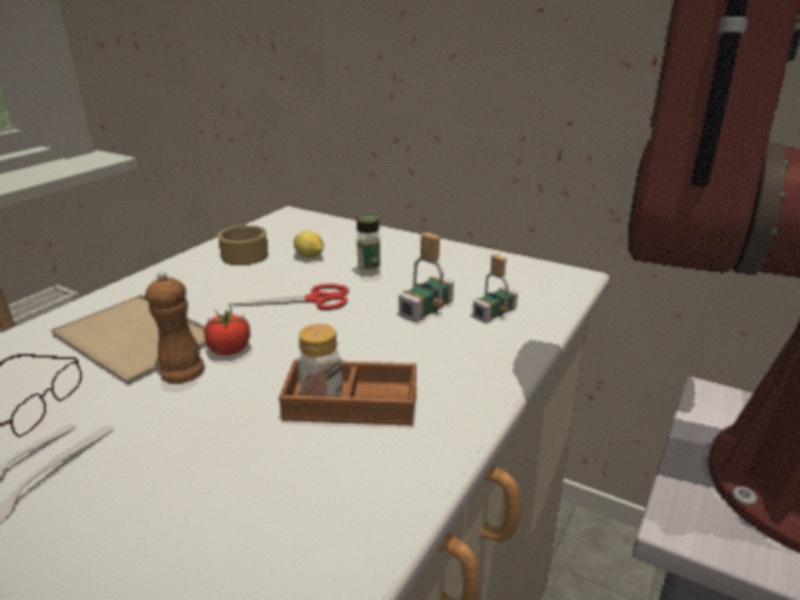

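Top view (800x600): two green canisters are candidates, at (472,298), about 64 px long, and (498,362), about 52 px long. The larger at (472,298) fits "the larger one is meant". The caddy is at (304,317), with the jar in its upper-left bay (282,290) and the empty bay at (318,343).

```bash
python3 - <<'E'
from h import *
for n in("top","scene"):
    z=load(n);C=cloud(z);p=z["p"];hsv=cv2.cvtColor(p,cv2.COLOR_RGB2HSV)
    print(n,z["k"],z["W"][:3,3])
    H,S,V=[hsv[...,i].astype(int) for i in range(3)]
    X,Y,Z=C[...,0],C[...,1],C[...,2]
    g=(H>60)&(H<95)&(S>110)&(Z>-15)&(Z<80)
    nl,L,st,ce=cv2.connectedComponentsWithStats(cv2.dilate(g.astype(np.uint8),np.ones((5,5))))
    for i in range(1,nl):
        if st[i,4]<60: continue
        m=(L==i)&g
        print("green",st[i],C[m].mean(0).round(),np.percentile(C[m],[5,50,95],axis=0).round().tolist())
        if i and n=="top":
            # everything higher nearby
            c=np.median(C[m],0);q=(abs(X-c[0])<75)&(abs(Y-c[1])<75)&(Z>8)
            up=q&(Z>75);body=q&(Z>30)&(Z<50)
            print("  up",up.sum(),np.percentile(C[up],[5,50,95],axis=0).round().tolist() if up.any() else '')
            pts=C[body][:,:2].astype(np.float32)
            if len(pts)>5: print("  body",len(pts),cv2.minAreaRect(pts),pts.mean(0))
    br=(H<14)&(S>110)&(V>50)&(Z>-5)&(Z<45)
    br=cv2.morphologyEx(br.astype(np.uint8),cv2.MORPH_OPEN,np.ones((3,3)))
    nl,L,st,ce=cv2.connectedComponentsWithStats(br)
    for i in range(1,nl):
        if st[i,4]>300:
            m=L==i; print("brown",st[i],C[m].mean(0).round(), cv2.minAreaRect(C[m][:,:2].astype(np.float32)))
z=load("top");p=z["p"]
a=cv2.resize(p[165:255,270:350,::-1],(530,596),interpolation=cv2.INTER_CUBIC)
cv2.imwrite("pics/crop.png",a)
E
```

```text
top [365.28805969 365.28805969 255.2643955  194.88336739] [394.87482214 -32.91669694 921.08554938]
green [309 223  10  13  94] [ 448. -177.   30.] [[442.0, -183.0, 27.0], [442.0, -177.0, 29.0], [460.0, -171.0, 33.0]]
  up 71 [[435.0, -196.0, 78.0], [446.0, -189.0, 98.0], [457.0, -184.0, 101.0]]
  body 193 ((445.15838623046875, -189.87490844726562), (73.13494110107422, 42.2779426574707), 63.10763168334961) [ 446.3222  -189.67712]
green [320 229  12  13  99] [ 436. -207.   30.] [[428.0, -213.0, 29.0], [434.0, -208.0, 30.0], [446.0, -200.0, 32.0]]
  up 71 [[435.0, -196.0, 78.0], [446.0, -189.0, 98.0], [457.0, -184.0, 101.0]]
  body 193 ((445.15838623046875, -189.87490844726562), (73.13494110107422, 42.2779426574707), 63.10763168334961) [ 446.3222  -189.67712]
brown [ 178  169   44   69 1375] [497. 105.  12.] ((508.55908203125, 117.61264038085938), (156.97848510742188, 82.11542510986328), 26.620176315307617)
scene [399.80792265 399.80792265 261.21791081 193.71583347] [127.29491677 639.67086851 484.13522331]
green [232 158   9  10  79] [ 692. -205.   45.] [[687.0, -209.0, 39.0], [692.0, -204.0, 45.0], [695.0, -201.0, 51.0]]
brown [131 209  28  18 338] [714. 121.  31.] ((720.2393798828125, 117.8800048828125), (59.641788482666016, 28.71040153503418), 34.49592590332031)
brown [ 180  232   86   39 1813] [493. 122.  20.] ((507.2507629394531, 119.7305679321289), (158.07977294921875, 84.131591796875), 27.029048919677734)
brown [474 319  38  30 463] [35. 83. 14.] ((35.1590461730957, 78.19332885742188), (33.164817810058594, 57.140926361083984), 64.12850189208984)
```

View pics/crop.png

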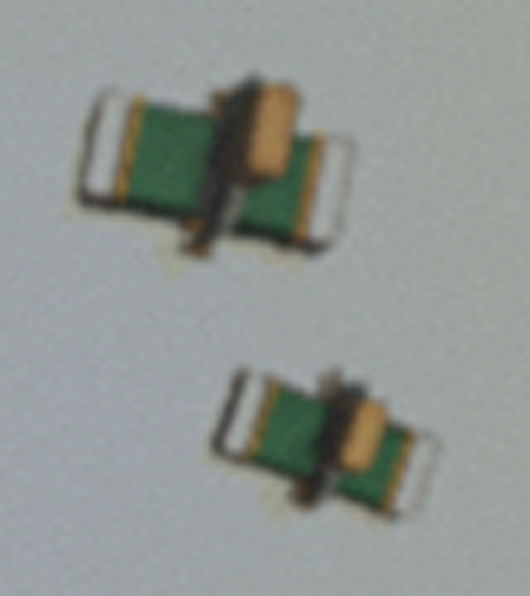

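The crop shows the larger canister at crop (218,170), about 260 px long against 210 px for the lower one. It is the one meant, and its tan grip is at crop (272,130). Next I measure its body, grip and bay.

```bash
cat >> h.py <<'E'
def ray(z,u,v):
    fx,fy,cx,cy=z["k"];d=z["W"][:3,:3]@np.array([(u-cx)/fx,(v-cy)/fy,1]);return z["W"][:3,3],d
def onplane(z,u,v,h):
    o,d=ray(z,u,v);return o+d*(h-o[2])/d[2]
def tri(r1,r2):
    A=[];b=[]
    M=np.zeros((3,3));v=np.zeros(3)
    for o,d in(r1,r2):
        d=d/np.linalg.norm(d);Q=np.eye(3)-np.outer(d,d);M+=Q;v+=Q@o
    x=np.linalg.solve(M,v)
    return x,[np.linalg.norm(np.cross(x-o,d/np.linalg.norm(d))) for o,d in(r1,r2)]
E
python3 - <<'E'
from h import *
z=load("top");C=cloud(z);X,Y,Z=C[...,0],C[...,1],C[...,2]
c=onplane(z,302.9,190.7,40);print("body c",c)
q=(abs(X-c[0])<75)&(abs(Y-c[1])<75)
b=q&(Z>27)&(Z<55)&(X>c[0]-50)
nl,L,st,ce=cv2.connectedComponentsWithStats((q&(Z>27)).astype(np.uint8))
for i in range(1,nl):
    m=L==i
    if st[i,4]>50:
        bb=m&(Z<50);print(st[i],cv2.minAreaRect(C[bb][:,:2].astype(np.float32)),np.median(C[bb],0))
        t=m&(Z>95);print(" tab",t.sum(),np.median(C[t],0),cv2.minAreaRect(C[t][:,:2].astype(np.float32)),np.percentile(C[t][:,2],[5,95]))
# tan masks
rr=[]
for n,box in(("top",(295,170,325,205)),("scene",(262,145,290,175))):
    z=load(n);p=z["p"];h=cv2.cvtColor(p,cv2.COLOR_RGB2HSV).astype(int)
    m=(h[...,0]>8)&(h[...,0]<25)&(h[...,1]>85)&(h[...,2]>110)
    M=np.zeros_like(m);x0,y0,x1,y1=box;M[y0:y1,x0:x1]=1;m&=M
    nl,L,st,ce=cv2.connectedComponentsWithStats(m.astype(np.uint8));i=1+st[1:,4].argmax()
    print(n,st[i],ce[i],cv2.minAreaRect(np.argwhere(L==i)[:,::-1].astype(np.float32)),np.median(cloud(z)[L==i],0));rr.append(ray(z,*ce[i]))
print(tri(*rr))
# caddy
z=load("top");C=cloud(z);p=z["p"];h=cv2.cvtColor(p,cv2.COLOR_RGB2HSV).astype(int)
X,Y,Z=C[...,0],C[...,1],C[...,2]
q=(abs(X-508)<110)&(abs(Y-118)<110)
for lo,hi in((28,44),(-2,14)):
    m=q&(Z>lo)&(Z<hi)&(h[...,1]>110)
    print("caddy",m.sum(),cv2.minAreaRect(C[m][:,:2].astype(np.float32)),np.median(C[m],0))
j=q&(Z>80);print("jar",C[j].mean(0),np.median(C[j],0))
for n in("scene",):
    z=load(n);C=cloud(z);h=cv2.cvtColor(z["p"],cv2.COLOR_RGB2HSV).astype(int);Z=C[...,2]
    q=(abs(C[...,0]-508)<110)&(abs(C[...,1]-118)<110)&(Z>30)&(Z<42)&(h[...,1]>110)&(h[...,0]<13)
    print(q.sum(),cv2.minAreaRect(C[q][:,:2].astype(np.float32)))
E
```

```text
body c [ 543.63169243 -148.83508373   40.        ]
[282 176  42  26 711] ((546.0443115234375, -148.06900024414062), (95.94125366210938, 55.69078826904297), 79.61559295654297) [ 545.09177287 -141.67571325   38.89877479]
 tab 125 [ 544.12246551 -152.96863771  125.51037835] ((545.6932983398438, -154.1211395263672), (15.937952041625977, 31.30687141418457), 81.91484832763672) [101.1928758  128.32077128]
top [308 178   6  13  64] [310.703125 184.265625] ((310.5, 184.0), (12.0, 5.0), 90.0) [ 543.47333543 -154.92135177  126.95707387]
scene [270 148  12   6  43] [275.20930233 150.60465116] ((275.2499694824219, 150.75), (11.067972183227539, 3.7947328090667725), 18.434947967529297) [ 542.39171439 -152.0710045   127.47856462]
(array([ 543.65680757, -154.75147019,  126.43361088]), [np.float64(0.30797452178981405), np.float64(0.3079745217898177)])
caddy 463 ((509.6695251464844, 118.3106689453125), (159.28677368164062, 82.36833953857422), 26.620180130004883) [504.23126543 114.4969515   34.682539  ]
caddy 1071 ((512.2459716796875, 120.43892669677734), (148.10476684570312, 70.69088745117188), 26.390520095825195) [488.677174   109.94552608   5.45913637]
jar [537.965107   138.17310127 104.02993589] [537.83309981 138.22748181 105.59929664]
524 ((507.2866516113281, 119.3922119140625), (158.50787353515625, 83.11859130859375), 26.11135482788086)
```

Checks: the canister mid is about (545,-148.5,20) with a 96 mm rect along 79.6°. The grip top is at z≈126.5 (128 expected), leaning slightly toward -y. The caddy centre is about (508.5,119) with its axis at 26.5°, so the bay is about (473.7,101.5) and the jar, on the +y side, about (541,137). Approaching now.

Emit:
jog_arm(targets=[[[32.5,-22.5,0],[0,0,0]],[[32.5,-22.5,0],[0,0,0]],[[32.5,-22.5,0],[0,0,0]],[[32.5,-22.5,0],[0,0,0]],[[32.5,-22.5,0],[0,0,0]]], jaw=1, squeeze=60)

```text
time_s: 0.52
position: [288.4, -452.3, 230.6]
eef_rot: [-3.115, -0.402, 0.0]
force: [0.7, -0.6, 0.3]
width: 85.3
finger_force: 0.0
```

Emit:
jog_arm(targets=[[[32.5,-22.5,0],[0,0,0]],[[32.5,-22.5,0],[0,0,0]],[[32.5,-22.5,0],[0,0,0]],[[32.5,-22.5,0],[0,0,0]],[[32.5,-22.5,0],[0,0,0]]])

```text
time_s: 0.93
position: [416.9, -302.0, 230.9]
eef_rot: [-3.115, -0.404, 0.001]
force: [0.5, -0.0, 0.3]
width: 85.5
finger_force: 0.0
```

Emit:
jog_arm(targets=[[[32.5,-22.5,0],[0,0,0]],[[32.5,-22.5,0],[0,0,0]],[[32.5,-22.5,0],[0,0,0]],[[32.5,-22.5,0],[0,0,0]],[[32.5,-22.5,0],[0,0,0]]])

```text
time_s: 1.35
position: [545.3, -151.8, 230.8]
eef_rot: [-3.115, -0.404, 0.001]
force: [0.5, -0.8, 0.2]
width: 85.0
finger_force: 0.0
```

Emit:
jog_arm(targets=[[[0,0,0],[0,0,0.11]],[[0,0,0],[0,0,0.11]],[[0,0,0],[0,0,0.11]],[[0,0,0],[0,0,0.11]],[[0,0,0],[0,0,0]]])

```text
time_s: 1.77
position: [544.4, -153.3, 230.6]
eef_rot: [-3.128, 0.288, 0.002]
force: [-0.5, 0.8, 0.7]
width: 85.8
finger_force: 0.0
```

```bash
python3 - <<'E'
from h import *
a,_=shot("wrist");s=sense()
M=R.from_rotvec(s["eef_rot"]).as_matrix();print(s["position"],M.round(3),s["qpos"].round(2))
cv2.imwrite("pics/w1.png",cv2.resize(a[:,:,::-1],(640,480)))
z=load("wrist");C=cloud(z);X,Y,Z=C[...,0],C[...,1],C[...,2];print(z["W"].round(2))
q=(abs(X-545)<70)&(abs(Y+149)<70)&(Z>5)&(z["d"]>0)
b=q&(Z>32)&(Z<48);t=q&(Z>112)&(Z<140)
for m in(b,t):
  if m.sum()>10: print(m.sum(),cv2.minAreaRect(C[m][:,:2].astype(np.float32)),np.median(C[m],0))
E
```

```text
[ 544.38342118 -153.43648156  230.69163041] [[ 0.984 -0.179 -0.001]
 [-0.179 -0.984  0.   ]
 [-0.001 -0.    -1.   ]] [-0.4   0.09  1.76  0.    1.29  1.35]
[[-1.8000e-01 -9.5000e-01 -2.7000e-01  6.1145e+02]
 [-9.8000e-01  1.8000e-01  5.0000e-02 -1.6659e+02]
 [-0.0000e+00  2.7000e-01 -9.6000e-01  3.7404e+02]
 [ 0.0000e+00  0.0000e+00  0.0000e+00  1.0000e+00]]
2582 ((550.0994262695312, -149.0185546875), (96.12151336669922, 49.32615661621094), 78.77391815185547) [ 548.25075457 -141.51587331   40.1013244 ]
670 ((544.604248046875, -155.03286743164062), (14.460226058959961, 31.51595687866211), 79.32107543945312) [ 546.14207707 -155.26314656  127.90235833]
```

View pics/w1.png

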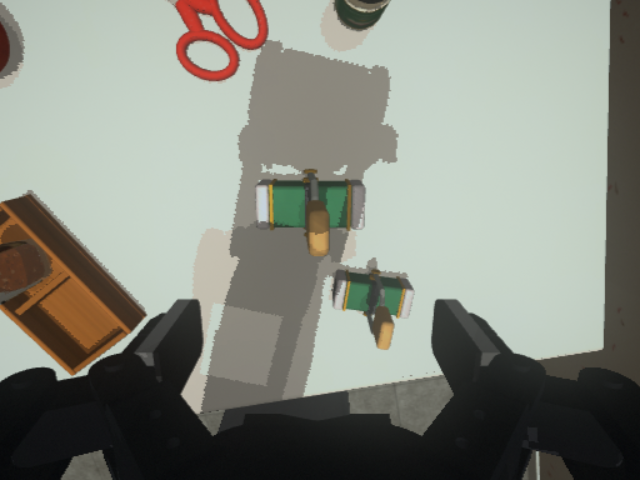

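The wrist view shows the larger canister at (311,204) and its grip at (318,230). The grip top is at (545,-155,128), 14x31 mm at 79.3°, which agrees with the first measurement. Descending, with a 1 mm sideways correction.

Emit:
jog_arm(targets=[[[0,1,35],[0,0,0]],[[0,0,35],[0,0,0]],[[0,0,30],[0,0,0]],[[0,0,24],[0,0,0]],[[0,0,14],[0,0,0]]])

```text
time_s: 2.23
position: [541.8, -153.8, 89.3]
eef_rot: [-3.127, 0.281, 0.009]
force: [-0.0, -0.1, -0.4]
width: 85.5
finger_force: 0.0
```

Emit:
jog_arm(targets=[[[0,0,0],[0,0,0]],[[0,0,0],[0,0,0]],[[0,0,0],[0,0,0]],[[0,0,0],[0,0,0]],[[0,0,0],[0,0,0]]], jaw=-1, squeeze=60)

```text
time_s: 2.65
position: [545.9, -155.3, 95.3]
eef_rot: [3.128, -0.285, 0.005]
force: [-1.2, 0.1, -0.3]
width: 25.7
finger_force: 0.0
```

Emit:
jog_arm(targets=[[[0,0,0],[0,0,0]],[[0,0,0],[0,0,0]],[[0,0,0],[0,0,0]],[[0,0,0],[0,0,0]],[[0,0,0],[0,0,0]]])

```text
time_s: 3.07
position: [546.2, -154.4, 95.4]
eef_rot: [-3.128, 0.286, -0.006]
force: [0.4, 2.8, 6.0]
width: 12.9
finger_force: 61.6
```

Gripped at 12.9 mm with 62 N. Lifting slowly.

Emit:
jog_arm(targets=[[[0,0,-6],[0,0,0]],[[0,0,-10],[0,0,0]],[[0,0,-12],[0,0,0]],[[0,0,-12],[0,0,0]],[[0,0,-12],[0,0,0]]])

```text
time_s: 3.48
position: [544.3, -154.4, 146.3]
eef_rot: [-3.128, 0.286, 0.001]
force: [-0.3, 0.6, -2.7]
width: 13.4
finger_force: 60.7
```

Emit:
jog_arm(targets=[[[0,0,-14],[0,0,0]],[[0,0,-14],[0,0,0]],[[0,0,-14],[0,0,0]],[[0,0,-14],[0,0,0]],[[0,0,-12],[0,0,0]]])

```text
time_s: 3.9
position: [544.7, -154.9, 215.4]
eef_rot: [3.128, -0.286, 0.002]
force: [0.8, -0.0, -2.8]
width: 13.4
finger_force: 60.7
```

Emit:
jog_arm(targets=[[[0,0,0],[0,0,0]],[[0,0,0],[0,0,0]],[[0,0,0],[0,0,0]],[[0,0,0],[0,0,0]],[[0,0,0],[0,0,0]]])

```text
time_s: 4.32
position: [543.7, -154.3, 211.9]
eef_rot: [-3.128, 0.286, 0.004]
force: [-0.9, 0.0, -2.5]
width: 13.5
finger_force: 60.6
```

Emit:
jog_arm(targets=[[[0,0,0],[0,0,0]],[[0,0,0],[0,0,0]],[[0,0,0],[0,0,0]],[[0,0,0],[0,0,0]],[[0,0,0],[0,0,0]]])

```text
time_s: 4.73
position: [544.5, -154.7, 213.2]
eef_rot: [-3.129, 0.286, 0.0]
force: [-0.9, -0.1, -2.3]
width: 13.1
finger_force: 60.6
```

```bash
python3 - <<'E'
from h import *
a,_=shot("scene");w,_=shot("wrist")
s=sense();M=R.from_rotvec(s["eef_rot"]).as_matrix();print(s["position"],M.round(3),s["width"])
cv2.imwrite("pics/s2.png",np.hstack([cv2.resize(a[60:260,180:400,::-1],(400,364)),cv2.resize(w[:,:,::-1],(400,364))]))
E
```

```text
[ 544.55197264 -154.72053221  213.32765538] [[ 0.983 -0.181  0.   ]
 [-0.181 -0.983  0.   ]
 [ 0.    -0.    -1.   ]] 13.324169020010064
```

View pics/s2.png

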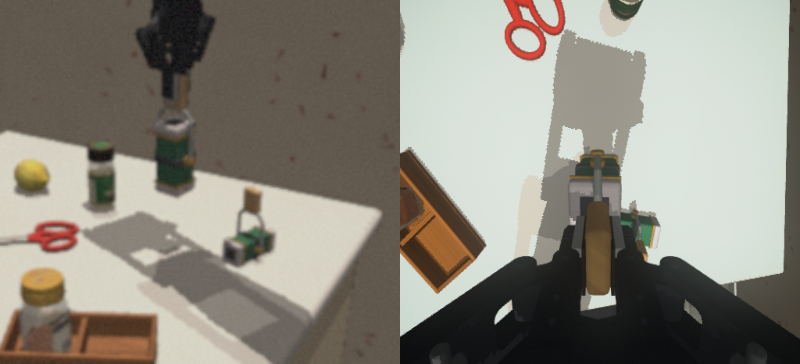

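The canister hangs upright, seen at left (175,160) and confirmed in the wrist view. Its hinge is about 138 mm above the table. Carrying it to the bay and aligning.

Emit:
jog_arm(targets=[[[-2,-4,0],[0,0,0]],[[-4,-8,0],[0,0,0]],[[-6,-12,0],[0,0,0]],[[-7.5,-15,0],[0,0,0]],[[-7.5,-15,0],[0,0,0]]])

```text
time_s: 5.25
position: [527.0, -94.8, 213.2]
eef_rot: [-3.128, 0.286, 0.001]
force: [-0.0, 0.3, -1.8]
width: 13.3
finger_force: 60.6
```

Emit:
jog_arm(targets=[[[-7.8,-16,0],[0,0,0]],[[-7.8,-16,0],[0,0,0]],[[-7.8,-16,0],[0,0,0]],[[-7.8,-16,0],[0,0,0]],[[-7.8,-16,0],[0,0,0]]])

```text
time_s: 5.67
position: [502.6, -8.5, 213.3]
eef_rot: [-3.128, 0.284, 0.001]
force: [0.2, -0.6, -2.6]
width: 13.3
finger_force: 60.5
```

Emit:
jog_arm(targets=[[[-7.8,-16,0],[0,0,0]],[[-7.8,-16,0],[0,0,0]],[[-7.3,-15,0],[0,0,0]],[[-6.8,-14,0],[0,0,0]],[[-5.8,-12,0],[0,0,0]]])

```text
time_s: 6.08
position: [480.6, 69.8, 213.3]
eef_rot: [-3.128, 0.283, 0.001]
force: [1.0, 0.2, -1.9]
width: 13.6
finger_force: 60.4
```

Emit:
jog_arm(targets=[[[-5.4,-11,0],[0,0,0]],[[-4.4,-9,0],[0,0,0]],[[-3.2,-7,0],[0,0,0]],[[-1.5,-4,0],[0,0,0]],[[0,-1,0],[0,0,0]]])

```text
time_s: 6.5
position: [473.5, 102.1, 213.3]
eef_rot: [-3.129, 0.284, -0.0]
force: [0.0, 0.3, -2.8]
width: 13.0
finger_force: 60.5
```

Emit:
jog_arm(targets=[[[0,0,0],[0,0,-0.06]],[[0,0,0],[0,0,-0.1]],[[0,0,0],[0,0,-0.1]],[[0,0,0],[0,0,-0.1]],[[0,0,0],[0,0,-0.1]]])

```text
time_s: 6.92
position: [474.1, 100.7, 213.3]
eef_rot: [3.11, 0.441, -0.0]
force: [0.1, -0.3, -2.5]
width: 13.1
finger_force: 60.5
```

Emit:
jog_arm(targets=[[[0,0,0],[0,0,-0.1]],[[0,0,0],[0,0,-0.06]],[[0,0,0],[0,0,-0.02]],[[0,0,0],[0,0,0]],[[0,0,0],[0,0,0]]])

```text
time_s: 7.33
position: [473.9, 101.0, 213.3]
eef_rot: [3.06, 0.71, -0.0]
force: [-0.5, 0.9, -2.1]
width: 13.4
finger_force: 60.5
```

```bash
python3 - <<'E'
from h import *
a,_=shot("scene");b,_=shot("top");w,_=shot("wrist")
s=sense();M=R.from_rotvec(s["eef_rot"]).as_matrix();print(s["position"],M.round(3),s["width"],s["force"])
t=cv2.resize(b[120:280,130:290,::-1],(400,400));c=cv2.resize(a[100:300,150:350,::-1],(400,400))
cv2.imwrite("pics/s3.png",np.hstack([c,t]))
z=load("wrist");C=cloud(z);h=cv2.cvtColor(w,cv2.COLOR_RGB2HSV).astype(int);Z=C[...,2]
q=(abs(C[...,0]-508)<110)&(abs(C[...,1]-118)<110)&(Z>30)&(Z<42)&(h[...,1]>90)&(h[...,0]<16)
print(q.sum(),cv2.minAreaRect(C[q][:,:2].astype(np.float32)))
g=(h[...,0]>60)&(h[...,0]<95)&(h[...,1]>90)&(z["d"]<400);print(np.percentile(C[g],[2,50,98],axis=0).round() if g.any() else 0)
E
```

```text
[473.80538121 101.24643392 213.28333211] [[ 0.897  0.441 -0.   ]
 [ 0.441 -0.897 -0.   ]
 [-0.     0.    -1.   ]] 13.281552208028 [ 0.01957393 -0.11057877 -1.66191957]
2711 ((509.1218566894531, 119.61224365234375), (161.16030883789062, 83.38766479492188), 26.450700759887695)
[[ 426. -215.   30.]
 [ 443. -194.   31.]
 [ 461. -166.   33.]]
```

View pics/s3.png

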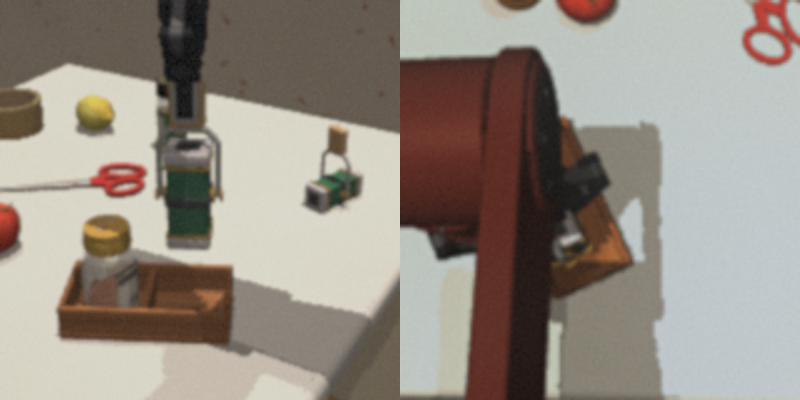

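The canister hangs straight over the empty bay at left (190,190). The wrist rim measurement (161x83 mm) puts the bay at (474.2,102.2), within 1 mm of the tool. Lowering about 84 mm, gently towards the end.

Emit:
jog_arm(targets=[[[0,0,6],[0,0,0]],[[0,0,10],[0,0,0]],[[0,0,10],[0,0,0]],[[0,0,10],[0,0,0]],[[0,0,8],[0,0,0]]])

```text
time_s: 7.9
position: [472.6, 101.3, 167.1]
eef_rot: [-3.059, -0.713, 0.004]
force: [0.2, 0.0, -2.7]
width: 13.3
finger_force: 60.6
```

Emit:
jog_arm(targets=[[[0,0,8],[0,0,0]],[[0,0,8],[0,0,0]],[[0,0,7],[0,0,0]],[[0,0,5],[0,0,0]],[[0,0,3],[0,0,0]]])

```text
time_s: 8.32
position: [473.3, 101.3, 137.3]
eef_rot: [-3.059, -0.713, 0.002]
force: [0.3, 0.5, -2.5]
width: 13.4
finger_force: 60.6
```

Emit:
jog_arm(targets=[[[0,0,1],[0,0,0]],[[0,0,1],[0,0,0]],[[0,0,1],[0,0,0]],[[0,0,1],[0,0,0]],[[0,0,1],[0,0,0]]])

```text
time_s: 8.73
position: [474.2, 101.4, 133.7]
eef_rot: [3.06, 0.713, 0.002]
force: [-0.2, 0.4, -2.7]
width: 13.5
finger_force: 60.6
```

Emit:
jog_arm(targets=[[[0,0,1],[0,0,0]],[[0,0,1],[0,0,0]],[[0,0,1],[0,0,0]],[[0,0,0],[0,0,0]],[[0,0,0],[0,0,0]]])

```text
time_s: 9.15
position: [473.7, 101.4, 130.2]
eef_rot: [-3.06, -0.713, 0.0]
force: [0.3, 0.6, -2.9]
width: 12.9
finger_force: 60.6
```

Emit:
jog_arm(targets=[[[0,0,0.5],[0,0,0]],[[0,0,0.5],[0,0,0]],[[0,0,0],[0,0,0]],[[0,0,0],[0,0,0]],[[0,0,0],[0,0,0]]])

```text
time_s: 9.57
position: [473.9, 101.6, 129.8]
eef_rot: [-3.059, -0.713, -0.0]
force: [-1.3, 1.9, 1.1]
width: 13.5
finger_force: 61.2
```

```bash
python3 - <<'E'
from h import *
f=[]
for i in range(6):
    shot("scene");f.append(sense()["force"])
print(np.mean(f,0),sense()["position"])
E
```

```text
[-2.21853048  1.77270833  3.70659146] [473.92358217 101.58967479 129.75307837]
```

The vertical force flipped from -2.5 to +3.7 N at z=129.8 (129 predicted), so it is on the floor. I check by eye before letting go.

```bash
python3 - <<'E'
from h import *
z=load("scene");w,_=shot("wrist")
cv2.imwrite("pics/s4.png",np.hstack([cv2.resize(z["p"][130:280,170:320,::-1],(400,400)),cv2.resize(w[:,:,::-1],(400,400))]))
E
```

```text
(no output)
```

View pics/s4.png

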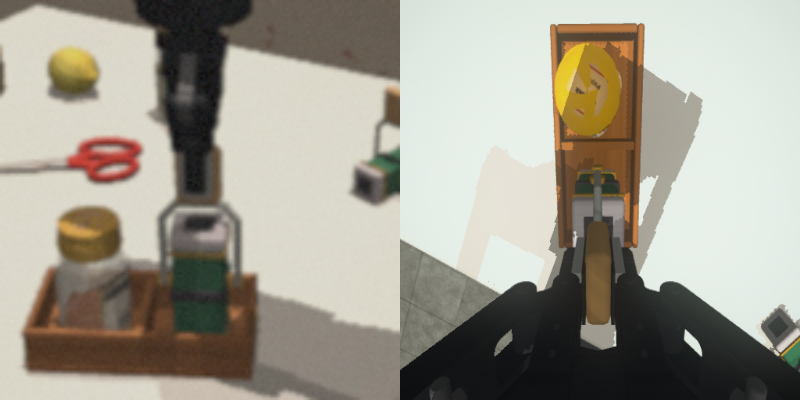

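It stands upright in the empty bay at left (200,280), and the jar is undisturbed at left (90,270). Releasing.

Emit:
jog_arm(targets=[[[0,0,0],[0,0,0]],[[0,0,0],[0,0,0]],[[0,0,0],[0,0,0]],[[0,0,0],[0,0,0]],[[0,0,0],[0,0,0]]], jaw=0.5)

```text
time_s: 10.33
position: [473.8, 101.2, 129.0]
eef_rot: [3.059, 0.713, -0.0]
force: [0.9, 0.2, -0.4]
width: 63.9
finger_force: 0.0
```

Emit:
jog_arm(targets=[[[0,0,0],[0,0,0]],[[0,0,-4],[0,0,0]],[[0,0,-10],[0,0,0]],[[0,0,-20],[0,0,0]],[[0,0,-25],[0,0,0]]])

```text
time_s: 10.75
position: [472.3, 101.2, 187.9]
eef_rot: [-3.059, -0.713, 0.006]
force: [0.7, 0.4, 0.6]
width: 63.8
finger_force: 0.0
```

Emit:
jog_arm(targets=[[[0,0,-30],[0,0,0]],[[0,0,-30],[0,0,0]],[[0,0,-20],[0,0,0]],[[0,0,0],[0,0,0]],[[0,0,0],[0,0,0]]])

```text
time_s: 11.17
position: [475.0, 101.5, 270.8]
eef_rot: [3.059, 0.713, 0.008]
force: [0.0, -0.6, -0.6]
width: 64.3
finger_force: 0.0
```

```bash
python3 - <<'E'
from h import *
a,_=shot("scene");w,_=shot("wrist")
print(sense()["force"],sense()["width"])
cv2.imwrite("pics/s5.png",np.hstack([cv2.resize(a[100:280,150:330,::-1],(400,400)),cv2.resize(w[:,:,::-1],(400,400))]))
E
```

```text
[-0.88581215  0.05293364  0.40349712] 63.851811101342236
```

View pics/s5.png

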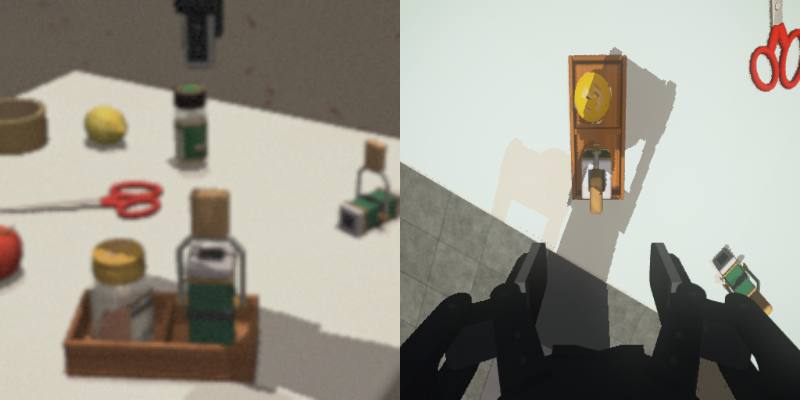

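The canister stands alone in its bay at left (210,290) with the handle upright. The jar is in place and the gripper is clear.

```bash
python3 -c "from bench import *; print(finish_job())"
```

```text
the job is handed in; nothing more can be done
None
```

The larger green canister was lifted by its grip until it hung straight, then stood in the empty bay and released, with the jar left in its place; the job is handed in, but no verdict was returned.

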